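# Fit the drilling template over the index pin

### The arm

A 6-joint arm with a two-finger parallel gripper is mounted at the origin on the work surface. World frame = base frame: x ahead of the robot, y to its left, z up, the work surface at z = 0. Lengths are in m, angles in rad, forces in N, time in s.
With the tool pointing down it reaches from about 0.425 to 1.125 m from the base axis. Payload 14.9 kg.
Tool frame: the origin (TCP) lies midway between the tips of the shut fingers; the grasp point (between the pads) lies 19 mm behind it; z points along the fingers, x is the direction in which the jaws open and shut, and the axes are right-handed (so a half turn about z gives the same grasp; the last joint's range is limited). The gripper opens to 91 mm and grips with 3 to 60 N. Pads are 32 mm wide; open, the fingers measure 118 mm over their backs; the gripper's body (76 mm by 178 mm) begins 60 mm behind the grasp point.
Start: joints at [-1.322, 0.379, 1.734, -0, 1.028, -0.033], TCP at [0.195, -0.672, 0.214] pointing down, gripper open.
Joint ranges: [-2.77, 2.77], [-0.74, 2.19], [0, 2.66], [-1.06, 4.2], [0.31, 2.87], [-3.08, 3.08]. Speed limits (rad/s): [1.89, 1.89, 2.39, 3.14, 3.14, 3.14].

### API

Orientations are given as a unit quaternion [x, y, z, w].
In Python, from bench import state, capture, get_calibration, hand_in gives the robot as it stands.
- The arm moves only by the tool apply_moves, never from a script. Its argument "commands" is one flat list of numbers, 6 for each row, row after row: the shift along the tool's x, y, z in mm, then the turn, a rotation vector about the tool's x, y, z in rad. In form: [dx, dy, dz, rx, ry, rz, dx, dy, dz, rx, ry, rz, ...]. A call has 1 to 5 rows; each row shifts and turns the pose as measured when the row begins, along the tool's axes as they then stand; what a row does not reach is not made up. A row lasts 1/8 s, in which the tool goes at most 62.5 mm and 10.7 degrees, less where a joint would pass 70% of its speed; a pose out of reach is approached as far as the arm can. A call with a gripper value outside its range is refused whole. "fingers" is the finger opening in mm, from 0 to 91.2, set as the call begins (left out, the last holds). The fingers move at their own pace and stop on an object; the grip force is fixed at half the most. Time passes only in rows, so rows that do not move let the fingers close. It gives the time, the measured TCP pose, the force and the opening at its end, in the units of the state.
- state(): the state, without advancing time (a new reading comes with each control period).
- capture(name): name is "scene" or "top" or "wrist"; returns (picture, depth): 420x560x3 uint8, red, green, blue; 420x560 float32, m along the optical axis (not along the pixel's ray), 0 where there is no reading.
- get_calibration(name): a dict with "fx", "fy", "cx", "cy" (pixels), "R" (3x3) and "t" (3): a world point X has camera coordinates R X + t; the wrist camera has in their place "T_tool_cam" (4x4, takes a point from camera to tool coordinates, whose origin is the TCP and whose axes are the tool frame's). Camera axes: x right, y down, z forward; pixel columns grow to the right and rows downward; lengths in m; the calibration is good to about 2 mm. The wrist camera is an equidistant fisheye: a pixel r from the principal point sees the ray r / f radians off the axis. A picture is of the moment at which its call begins: read the wrist's pose just before it. get_calibration takes no time and is no camera call.
- hand_in(): hands the job in, once; it reports no verdict.
The state is a dict: "time": time; "q": joint angles; "joint_velocities": joint speeds; "joint_torque": joint torques, N m; "eef_pos": TCP position; "tcp_rot": TCP orientation; "contact_force": force on the tool from outside, world axes, zero at the start; "torque": the same for the moment, N m; "opening": opening from 0.0 (shut) to 1.0 (fully open).
Only numpy, scipy, OpenCV 4.12 (cv2) and the standard library are available. Lean on these libraries where they do the work, as an engineer would, in place of code of your own. Each camera call takes 0.05 s, during which the arm holds its last target.

### The job

Pick the aluminium drilling template off its rest board by the wooden grip and fit it on the oak block in the vice: fence against the block's side on the vice's screw side, index hole down over the steel pin, plate fully home and flush on the block, then let go. The plate hides the pin while you work, so let the template ride lightly on it and slide it along the block until you feel the hole drop over the pin. Use no more than light hand pressure, no more than 3.5 kg, and leave the other things on the bench where they are.

Things in the scene. Friction and masses are not known exactly. Their poses are not given: they have to be found in the camera images.
- template: Drilling template: bare aluminium plate 78 mm (its x) by 150 mm (y), 6 mm thick, spanning x -35 to +43, y -75 to +75 mm; origin on the plate's underside, z up. A fence hangs under its +x edge, a wooden grip bar and three small steel drill bushes (too narrow for the pin) stand on top. About 0.3 kg, mass centre near x +7, y 0 mm.
- grip (a point): Centre of the template's dark hardwood grip bar, at x -14, y +12, z 23 mm of the template: 22 mm across (x), 70 mm long (y), from the plate's top (z 6) to z 40 mm. Axes as the template's.
- fence (a point): Middle of the lower inner edge of the template's fence, at x +35, y 0, z -16 mm of the template. The fence is an aluminium strip 8 mm thick, 16 mm deep, along the whole 150 mm edge; its inner face looks to -x.
- index_hole (a point): Centre of the template's index hole at the plate's underside, at x +14.5, y -40 mm of the template: plain open round hole, 12 mm diameter, right through. Axes as the template's.
- block: Oak block held fast in the vice, 70 mm (x) by 180 mm (y) by 90 mm high, 43 mm of it above the jaws; origin at the centre of its underside, z up, +x towards the vice's screw and T-handle. When the template is home its axes point as the block's, and its fence lies along the block's +x side with 0.5 mm play.
- block_top (a point): Centre of the block's flat top face, 208 mm above the bench; axes as the block's.
- pin_line (a point): Point on the block's top, 15 mm to +x and 15 mm to -y of its centre. The fixed steel index pin (10 mm diameter, 8 mm high, slightly bevelled end) stands exactly on the line from this point along the block's -y, 20 mm in from the +x side, its centre anywhere from 5 to 35 mm along it: its own place is not reported.
- vise: Red bench vice bolted to the bench, jaws 100 mm wide; origin at the centre of its swivel base on the bench; +x from the fixed jaw to the moving jaw, screw and T-handle. Jaw tops 165 mm above the bench.
- rest: Plywood rest board fixed to the bench, 66 by 165 by 25 mm; origin at the centre of its underside. At the start the template lies on it, axes alike, its fence hanging free beside the board's +x side.
- glue: Glue bottle standing on the bench, 42 mm diameter, 115 mm high; origin under its middle. Leave it alone.
- chisel: Wood chisel lying beyond the template's fence side, about 250 mm long (x, blade towards +x), 29 mm high; origin near its middle, on the bench. Leave it alone.
- mallet: Turned wooden mallet lying on the bench, 270 mm long (x), 92 mm high; origin near its middle, on the bench. Leave it alone.
- square: Try square lying on the bench, stock 105 mm (x), blade 150 mm (y), 16 mm high; origin under the stock's middle. Leave it alone.
- tape: Roll of paper tape lying flat, 90 mm diameter, 22 mm high; origin at the centre of its underside. Leave it alone.
- driver: Screwdriver with an orange handle lying on the bench along its x, blade towards +x. Leave it alone.
- jar: White lidded jar standing on the bench, 60 mm diameter, 55 mm high; origin under its middle. Leave it alone.

How it is judged:
By the outcome, as a careful person would: the job done as asked, in the order asked, and still so for the second after the job is handed in, with the robot touching nothing.
It also fails if it takes over 70 s, if anything falls off the work surface, if the arm or the gripper's body presses on something with over 40 N, if the wrist force passes 120 N, or if a joint passes its speed limit or range.

## Working session

There is one attempt and no reset: what is moved stays moved. The work goes in short steps, Python scripts to look and compute and a tool call to move; the robot and the scene stay as the last step left them, time stands still between calls to the robot, and variables do not carry over. Pictures are saved under pics/ and viewed, and the job is handed in when it is done.

Besides the shell and the picture viewer there is one more tool, called as name(argument=value, ...) on one line, values as JSON. apply_moves: Moves the arm, as the interface text tells. Its arguments: {"type":"object","properties":{"commands":{"type":"array","items":{"type":"number"}},"fingers":{"type":"number"}},"required":["commands"]}

```bash
mkdir -p pics; ls; cat > h.py <<'E'
import numpy as np,cv2
from bench import state,capture,get_calibration,hand_in
from scipy.spatial.transform import Rotation as Ro
def snap(n,f):
    im,d=capture(n); np.save(f'pics/{f}.npy',d); cv2.imwrite(f'pics/{f}.png',im[:,:,::-1]); return im,d
def w(cal,u,v,z):
    p=np.array([(u-cal['cx'])/cal['fx']*z,(v-cal['cy'])/cal['fy']*z,z])
    return np.array(cal['R']).T@(p-np.array(cal['t']))
def crop(f,x0,y0,x1,y1,s):
    im=cv2.imread(f'pics/{f}.png')[y0:y1,x0:x1]; cv2.imwrite(f'pics/{f}_c{x0}_{y0}.png',cv2.resize(im,None,fx=s,fy=s,interpolation=cv2.INTER_CUBIC))
E
python3 - <<'E'
from h import *
print(state())
for n in('scene','top'):
    snap(n,n+'0'); print(get_calibration(n))
print(get_calibration('wrist'))
E
```

```text
pics
{'time': 0.0, 'q': array([-1.32227847e+00,  3.79397886e-01,  1.73476435e+00,  1.07519810e-05,
        1.02853735e+00, -3.32907852e-02]), 'joint_velocities': array([ 0.00235559,  0.00172973, -0.00079516, -0.00049725,  0.00019921,
        0.00114358]), 'joint_torque': array([-1.50675591e-03, -7.63737273e+01, -4.34371483e+01,  6.50371565e-02,
        4.24431812e-02, -1.14710820e-04]), 'eef_pos': array([ 0.19457085, -0.6720022 ,  0.21330387]), 'tcp_rot': array([ 7.99402175e-01, -6.00796019e-01, -4.28243378e-04, -3.50647008e-04]), 'contact_force': array([-0.1276945 , -0.28290859,  0.66551561]), 'torque': array([ 0.00865211, -0.00949298, -0.03998127]), 'opening': 0.9994193233419215}
{'fx': 420.200900558902, 'fy': 420.200900558902, 'cx': 278.8870771229997, 'cy': 210.53071086626812, 'R': array([[ 0.96882621,  0.24738815, -0.01322427],
       [ 0.18752067, -0.76716326, -0.61343013],
       [-0.16190053,  0.59182736, -0.78963827]]), 't': array([-0.4392215 , -0.05840916,  1.34514151])}
{'fx': 540.9666045374826, 'fy': 540.9666045374826, 'cx': 281.193263433029, 'cy': 210.46766984832524, 'R': array([[ 0.02650314, -0.99959308, -0.01054814],
       [-0.99822091, -0.02590004, -0.05370485],
       [ 0.0534098 ,  0.01195272, -0.99850114]]), 't': array([-0.04965428,  0.47800641,  1.59000982])}
{'fx': 325.19226210127806, 'fy': 325.19226210127806, 'cx': 279.5866617764848, 'cy': 211.69188949782387, 'T_tool_cam': array([[ 9.99999773e-01, -5.87703028e-04, -3.30217265e-04,
         2.76307149e-04],
       [ 6.52830792e-04,  9.66408081e-01,  2.57011664e-01,
        -7.39202646e-02],
       [ 1.68078100e-04, -2.57011821e-01,  9.66408245e-01,
        -1.71546866e-01],
       [ 0.00000000e+00,  0.00000000e+00,  0.00000000e+00,
         1.00000000e+00]])}
```

View pics/scene0.png

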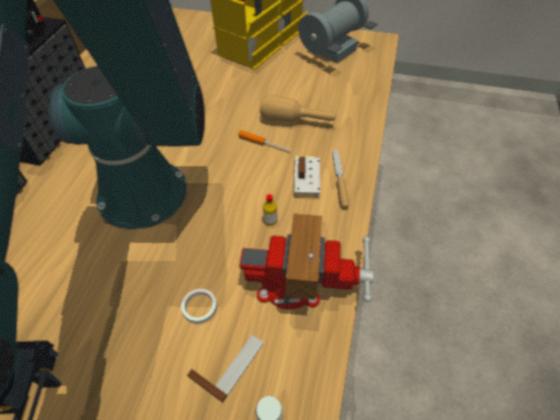

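View pics/top0.png

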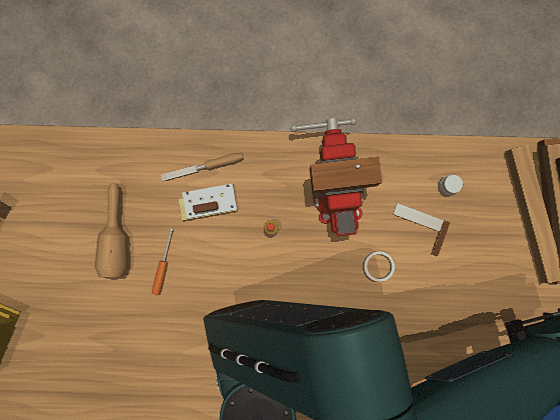

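```bash
python3 - <<'E'
from h import *
crop('top0',165,170,255,230,8)
crop('top0',295,110,395,245,6)
im=cv2.imread('pics/top0_c295_110.png');cv2.imwrite('pics/a.png',im[:600])
crop('scene0',230,140,330,310,4)
E
```

```text
(no output)
```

View pics/top0_c165_170.png

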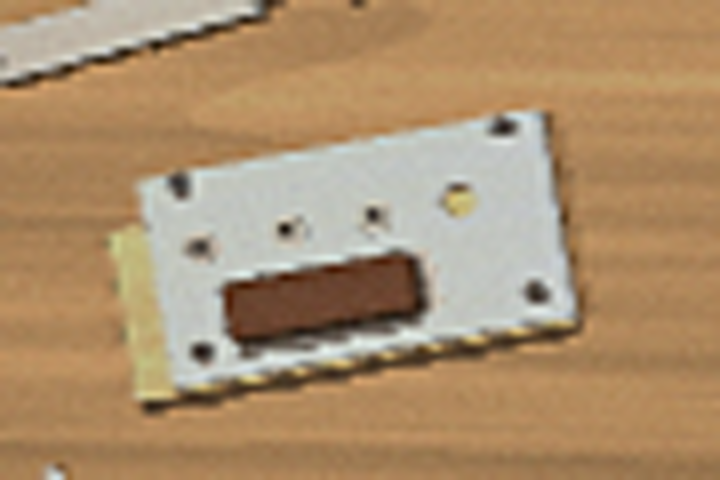

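View pics/a.png

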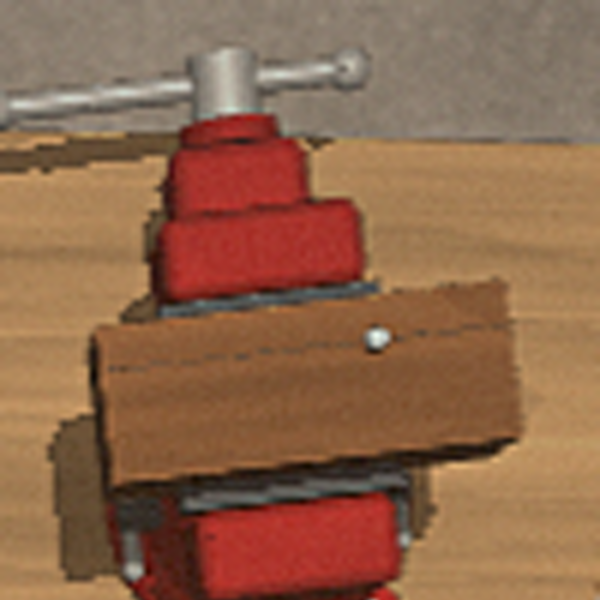

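```bash
python3 - <<'E'
from h import *
d=np.load('pics/top0.npy')
c=get_calibration('top')
print(np.round(d[180:226:5,175:245:5],3))
print(np.round(d[140:240:8,305:390:6],3))
E
```

```text
[[1.624 1.624 1.623 1.623 1.629 1.621 1.627 1.627 1.616 1.625 1.625 1.625
  1.624 1.62 ]
 [1.624 1.625 1.625 1.621 1.619 1.623 1.623 1.617 1.618 1.627 1.593 1.594
  1.627 1.616]
 [1.622 1.619 1.623 1.623 1.593 1.593 1.59  1.591 1.594 1.584 1.594 1.592
  1.624 1.618]
 [1.626 1.617 1.588 1.59  1.585 1.588 1.594 1.586 1.59  1.6   1.581 1.588
  1.616 1.619]
 [1.625 1.597 1.592 1.588 1.583 1.589 1.595 1.58  1.585 1.596 1.594 1.592
  1.594 1.618]
 [1.614 1.597 1.586 1.588 1.553 1.559 1.555 1.554 1.551 1.589 1.589 1.591
  1.594 1.612]
 [1.616 1.62  1.596 1.584 1.551 1.559 1.557 1.569 1.593 1.587 1.583 1.59
  1.599 1.621]
 [1.62  1.62  1.594 1.584 1.588 1.585 1.595 1.594 1.618 1.621 1.616 1.621
  1.614 1.619]
 [1.612 1.615 1.613 1.613 1.623 1.614 1.611 1.623 1.618 1.614 1.62  1.613
  1.611 1.616]
 [1.611 1.614 1.615 1.625 1.614 1.616 1.617 1.621 1.617 1.624 1.615 1.617
  1.619 1.614]]
[[1.633 1.624 1.63  1.523 1.512 1.522 1.509 1.627 1.624 1.623 1.623 1.62
  1.621 1.618 1.623]
 [1.628 1.626 1.618 1.463 1.454 1.462 1.455 1.46  1.46  1.619 1.626 1.621
  1.624 1.628 1.622]
 [1.628 1.627 1.62  1
[... 323 characters left out ...]
07 1.412 1.412
  1.404 1.616 1.621]
 [1.618 1.616 1.411 1.41  1.412 1.408 1.433 1.454 1.451 1.454 1.619 1.62
  1.616 1.61  1.621]
 [1.618 1.609 1.578 1.563 1.453 1.451 1.452 1.448 1.449 1.454 1.611 1.617
  1.615 1.619 1.616]
 [1.619 1.612 1.586 1.586 1.456 1.455 1.457 1.449 1.449 1.451 1.616 1.612
  1.613 1.607 1.612]
 [1.622 1.613 1.613 1.596 1.589 1.493 1.487 1.487 1.492 1.6   1.615 1.612
  1.604 1.611 1.615]
 [1.617 1.617 1.61  1.599 1.597 1.49  1.49  1.493 1.486 1.615 1.615 1.614
  1.611 1.6   1.606]
 [1.612 1.613 1.615 1.611 1.62  1.508 1.484 1.482 1.491 1.611 1.61  1.608
  1.611 1.614 1.607]
 [1.618 1.612 1.607 1.605 1.608 1.614 1.611 1.61  1.603 1.613 1.608 1.606
  1.61  1.611 1.613]]
```

```bash
cat >> h.py <<'E'
def ray(cal,u,v,z):
    R=np.array(cal['R']);t=np.array(cal['t']);c=-R.T@t
    d=R.T@np.array([(u-cal['cx'])/cal['fx'],(v-cal['cy'])/cal['fy'],1])
    return c+d*(z-c[2])/d[2]
def fit(m,p):
    m=np.array(m,float);p=np.array(p)[:,:2]
    mc=m.mean(0);pc=p.mean(0);a=m-mc;b=p-pc
    th=np.arctan2((a[:,0]*b[:,1]-a[:,1]*b[:,0]).sum(),(a*b).sum())
    R=np.array([[np.cos(th),-np.sin(th)],[np.sin(th),np.cos(th)]])
    t=pc-R@mc; return th,t,R,(m@R.T+t-p)
E
python3 - <<'E'
from h import *
np.set_printoptions(precision=4,suppress=True)
c=get_calibration('top')
def P(l,x0,y0,s,z): return [ray(c,(a+.5)/s-.5+x0,(b+.5)/s-.5+y0,z) for a,b in l]
p=P([(137,183),(545,112),(578,322),(172,388)],165,170,8,.031)
m=np.array([(43,75),(43,-75),(-35,-75),(-35,75)])/1000
th,t,R,r=fit(m,p);print(th,t,r)
print('grip',R@[-.014,.012]+t,'hole',R@[.0145,-.04]+t,P([(459,200)],165,170,8,.028))
g=P([(225,285),(413,253),(423,310),(237,338)],165,170,8,.065); print('grip obs',np.mean(g,0),'z', )
p=P([(95,328),(503,282),(520,437),(113,485)],295,110,6,.208)
m=np.array([(35,90),(35,-90),(-35,-90),(-35,90)])/1000
th,t,R,r=fit(m,p);print(th,t,r)
pin=P([(377,336)],295,110,6,.216)[0][:2];print('pin in block',R.T@(pin-t))
E
```

```text
0.1934680709623425 [0.4967 0.1736] [[ 0.0009 -0.001 ]
 [-0.0003  0.001 ]
 [ 0.0001  0.0005]
 [-0.0007 -0.0004]]
grip [0.4807 0.1827] hole [0.5186 0.1371] [array([0.5206, 0.1382, 0.028 ])]
grip obs [0.4817 0.1809 0.065 ] z
0.13945624752719024 [ 0.5698 -0.2054] [[ 0.0005  0.0011]
 [ 0.0009 -0.0003]
 [-0.0009 -0.0016]
 [-0.0005  0.0008]]
pin in block [ 0.0159 -0.0312]
```

```bash
cat >> h.py <<'E'
def plan(target,yaw,n=None,maxd=55,maxa=.17):
    s=state();p=np.array(s['eef_pos']);R=Ro.from_quat(s['tcp_rot'])
    T=np.array(target); cy,sy=np.cos(yaw),np.sin(yaw)
    Rt=Ro.from_matrix(np.array([[cy,sy,0],[sy,-cy,0],[0,0,-1.]]))
    rv=(R.inv()*Rt).as_rotvec(); D=np.linalg.norm(T-p)*1000
    k=n or int(max(np.ceil(D/maxd),np.ceil(np.linalg.norm(rv)/maxa),1))
    out=[]
    for i in range(k):
        Ri=R*Ro.from_rotvec(rv*i/k)
        d=Ri.inv().apply((T-p)/k)*1000
        out.append(list(np.round(d,1))+list(np.round(rv/k,4)))
    print('t',round(s['time'],2),'pos',np.round(p,4),'yaw',round(np.arctan2(R.as_matrix()[1,0],R.as_matrix()[0,0]),4),'F',np.round(s['contact_force'],1),'M',np.round(s['torque'],2),'op',round(s['opening']*91.2,1),'rv',np.round(rv,4))
    for i in range(0,k,5): print([float(x) for r in out[i:i+5] for x in r])
E
python3 - <<'E'
from h import *
plan([.47,-.26,.33],-.55)
E
```

```text
t 0.1 pos [ 0.1946 -0.6721  0.2134] yaw -1.289 F [-0.  -0.8 -0.1] M [ 0.04 -0.05 -0.02] op 91.2 rv [-4.00e-04  9.00e-04 -7.39e-01]
[-31.9, -37.9, -11.6, -0.0, 0.0001, -0.0739, -29.0, -40.2, -11.6, -0.0, 0.0001, -0.0739, -26.0, -42.2, -11.6, -0.0, 0.0001, -0.0739, -22.8, -44.0, -11.6, -0.0, 0.0001, -0.0739, -19.5, -45.6, -11.6, -0.0, 0.0001, -0.0739]
[-16.1, -46.9, -11.7, -0.0, 0.0001, -0.0739, -12.6, -47.9, -11.7, -0.0, 0.0001, -0.0739, -9.0, -48.7, -11.7, -0.0, 0.0001, -0.0739, -5.4, -49.3, -11.7, -0.0, 0.0001, -0.0739, -1.7, -49.5, -11.7, -0.0, 0.0001, -0.0739]
```

apply_moves(commands=[-32,-38,-11.6,0,0,-0.074,-29,-40,-11.6,0,0,-0.074,-26,-42,-11.6,0,0,-0.074,-23,-44,-11.6,0,0,-0.074,-19.5,-45.5,-11.6,0,0,-0.074], fingers=91)

```text
time: 0.72
eef_pos: [0.3325, -0.4606, 0.2705]
tcp_rot: [0.898, -0.44, -0.002, -0.002]
contact_force: [1.5, -0.6, -0.7]
opening: 0.999
```

apply_moves(commands=[-16,-47,-11.6,0,0,-0.074,-12.6,-48,-11.6,0,0,-0.074,-9,-48.7,-11.6,0,0,-0.074,-5.4,-49.3,-11.6,0,0,-0.074,-1.7,-49.5,-11.6,0,0,-0.074])

```text
time: 1.35
eef_pos: [0.4705, -0.2451, 0.3305]
tcp_rot: [0.965, -0.262, -0.002, -0.002]
contact_force: [0.1, -1.1, 0.2]
opening: 0.989
```

```bash
python3 - <<'E'
from h import *
plan([.48,.17,.25],.193)
snap('wrist','w0')
E
```

```text
t 1.35 pos [ 0.4705 -0.2451  0.3305] yaw -0.5301 F [ 0.1 -1.1  0.2] M [-0.06 -0.16  0.  ] op 90.2 rv [-0.0047  0.0031 -0.7231]
[-25.2, -45.3, 10.3, -0.0006, 0.0004, -0.0904, -21.0, -47.4, 10.3, -0.0006, 0.0004, -0.0904, -16.6, -49.1, 10.3, -0.0006, 0.0004, -0.0904, -12.1, -50.4, 10.2, -0.0006, 0.0004, -0.0904, -7.5, -51.3, 10.2, -0.0006, 0.0004, -0.0904]
[-2.9, -51.8, 10.2, -0.0006, 0.0004, -0.0904, 1.8, -51.9, 10.1, -0.0006, 0.0004, -0.0904, 6.5, -51.5, 10.1, -0.0006, 0.0004, -0.0904]
```

View pics/w0.png

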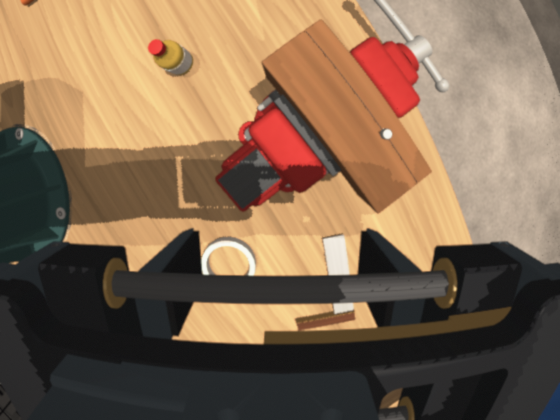

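```bash
python3 - <<'E'
from h import *
crop('w0',250,10,440,220,3.5)
E
```

```text
(no output)
```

View pics/w0_c250_10.png

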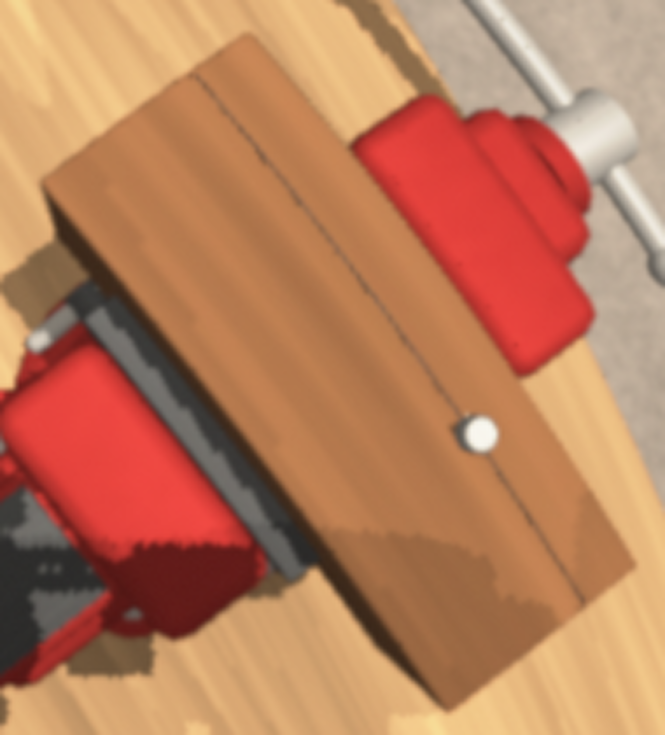

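apply_moves(commands=[-25,-45,10,0,0,-0.09,-21,-47,10,0,0,-0.09,-16.6,-49,10,0,0,-0.09,-12,-50.4,10,0,0,-0.09,-7.5,-51.3,10,-0.002,0.001,-0.09])

```text
time: 2.02
eef_pos: [0.4766, 0.023, 0.2827]
tcp_rot: [1.0, -0.031, 0.001, -0.001]
contact_force: [-0.2, -0.2, 0.3]
opening: 0.997
```

apply_moves(commands=[-3,-52,10,-0.001,0.001,-0.09,1.8,-52,10,-0.001,0.001,-0.09,6.5,-51.5,10,0,0,-0.09,0,0,0,0,0,0])

```text
time: 2.52
eef_pos: [0.4755, 0.1866, 0.251]
tcp_rot: [0.994, 0.11, 0.002, 0.0]
contact_force: [0.3, -0.7, -0.0]
opening: 0.998
```

```bash
python3 - <<'E'
from h import *
plan([.48,.18,.25],.193)
snap('wrist','w1'); crop('w1',180,60,420,240,3.2)
E
```

```text
t 2.52 pos [0.4755 0.1866 0.251 ] yaw 0.2207 F [ 0.3 -0.7 -0. ] M [-0.06 -0.13 -0.02] op 91.0 rv [ 0.0005 -0.0038  0.0277]
[3.0, 7.4, 1.0, 0.0005, -0.0038, 0.0277]
```

View pics/w1.png

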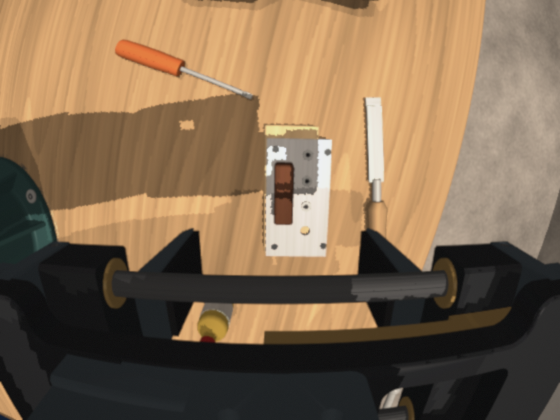

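```bash
python3 - <<'E'
from h import *
crop('w1',250,110,350,270,5)
im=cv2.imread('pics/w1_c250_110.png');cv2.imwrite('pics/b.png',im[:600] if 0 else cv2.resize(cv2.imread('pics/w1.png')[115:265,250:350],None,fx=4,fy=4,interpolation=cv2.INTER_CUBIC))
E
```

```text
(no output)
```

View pics/b.png

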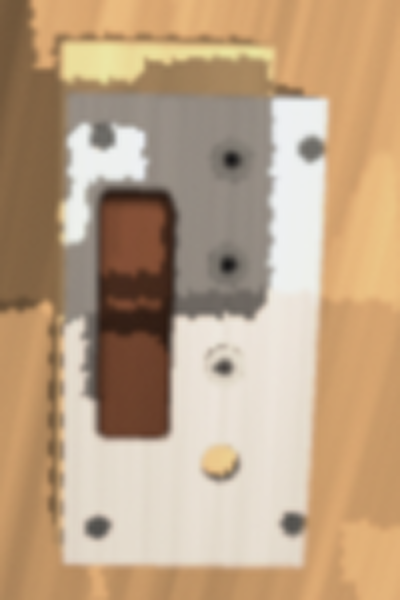

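```bash
cat >> h.py <<'E'
def wray(u,v,z,pos,quat):
    c=get_calibration('wrist');T=np.array(c['T_tool_cam'])
    x,y=(u-c['cx'])/c['fx'],(v-c['cy'])/c['fy'];r=np.hypot(x,y)+1e-12
    d=np.array([np.sin(r)*x/r,np.sin(r)*y/r,np.cos(r)])
    R=Ro.from_quat(quat).as_matrix()
    o=R@T[:3,3]+pos; d=R@T[:3,:3]@d
    return o+d*(z-o[2])/d[2]
E
python3 - <<'E'
from h import *
np.set_printoptions(precision=4,suppress=True)
s=state()
q1=s['tcp_rot'];print(q1,s['eef_pos'])
pos1=np.array([.4755,.1866,.251])
def yaw(R,rv0,rv1): pass
def P(l,x0,y0,sc,z,pos,q): return [wray((a+.5)/sc-.5+x0,(b+.5)/sc-.5+y0,z,pos,q) for a,b in l]
p=P([(65,93),(328,98),(303,566),(65,564)],250,115,4,.031,pos1,q1)
m=np.array([(-35,75),(43,75),(43,-75),(-35,-75)])/1000
th,t,R,r=fit(m,p);print('template',th,t,r)
print('grip',R@[-.014,.012]+t)
g=P([(98,193),(170,191),(168,437),(98,437)],250,115,4,.065,pos1,q1);print('grip obs',np.mean(g,0),g)
print('hole',R.T@(P([(220,461)],250,115,4,.031,pos1,q1)[0][:2]-t))
pos0=np.array([.4705,-.2451,.3305])
y=-.5301;c_,s_=np.cos(y),np.sin(y)
Rt=Ro.from_matrix(np.array([[c_,s_,0],[s_,-c_,0],[0,0,-1.]]))
# rv = (R^-1 Rt*) for target yaw -> recover R
c2,s2=np.cos(.193),np.sin(.193)
Rtar=Ro.from_matrix(np.array([[c2,s2,0],[s2,-c2,0],[0,0,-1.]]))
q0=(Rtar*Ro.from_rotvec([-.0047,.0031,-.7231]).inv()).as_quat()
p=P([(42,185),(248,33),(635,566),(448,711)],250,10,3.5,.208,pos0,q0)
m=np.array([(-35,90),(35,90),(35,-90),(-35,-90)])/1000
th,t,R,r=fit(m,p);print('block',th,t,r)
pin=P([(482,434)],250,10,3.5,.216,pos0,q0)[0][:2]
print('pin',pin,R.T@(pin-t))
l=P([(197,76),(582,604)],250,10,3.5,.208,pos0,q0);print([R.T@(a[:2]-t) for a in l])
E
```

```text
[0.994  0.1091 0.0021 0.0002] [0.4756 0.1853 0.2513]
template 0.20430966870423434 [0.4991 0.175 ] [[ 0.0006 -0.0001]
 [-0.0005 -0.0005]
 [-0.      0.0004]
 [-0.0001  0.0002]]
grip [0.483  0.1839]
grip obs [0.482  0.1857 0.065 ] [array([0.4648, 0.2177, 0.065 ]), array([0.4841, 0.2225, 0.065 ]), array([0.4994, 0.1535, 0.065 ]), array([0.4797, 0.1491, 0.065 ])]
hole [ 0.0142 -0.0393]
block 0.14154150240702013 [ 0.5708 -0.2065] [[-0.001   0.0012]
 [ 0.0007  0.0008]
 [ 0.001  -0.0006]
 [-0.0007 -0.0014]]
pin [ 0.5905 -0.235 ] [ 0.0155 -0.0309]
[array([0.0157, 0.0876]), array([ 0.0146, -0.0882])]
```

```bash
python3 - <<'E'
from h import *
plan([.4845,.1742,.07],.20)
E
```

```text
t 2.58 pos [0.4756 0.1853 0.2513] yaw 0.2186 F [ 0.1 -0.6  0.3] M [-0.02 -0.09  0.  ] op 91.0 rv [ 0.0007 -0.0041  0.0186]
[1.4, 3.2, 45.3, 0.0002, -0.001, 0.0046, 1.4, 3.2, 45.3, 0.0002, -0.001, 0.0046, 1.5, 3.2, 45.3, 0.0002, -0.001, 0.0046, 1.6, 3.2, 45.3, 0.0002, -0.001, 0.0046]
```

apply_moves(commands=[1.4,3.2,45,0,-0.001,0.005,1.4,3.2,45,0,-0.001,0.005,1.5,3.2,40,0,-0.001,0.005,1.6,3.2,25,0,-0.001,0.005,0,0,5,0,0,0], fingers=44)

```text
time: 3.2
eef_pos: [0.4869, 0.1686, 0.0893]
tcp_rot: [0.996, 0.094, 0.002, 0.0]
contact_force: [0.4, 0.3, 0.2]
opening: 0.496
```

```bash
python3 - <<'E'
from h import *
plan([.4845,.1742,.040],.20,3)
snap('wrist','w2')
E
```

```text
t 3.2 pos [0.4869 0.1686 0.0893] yaw 0.189 F [0.4 0.3 0.2] M [-0.05 -0.14  0.  ] op 45.3 rv [ 0.0008 -0.0039 -0.011 ]
[-0.5, -2.0, 16.4, 0.0003, -0.0013, -0.0037, -0.5, -2.0, 16.4, 0.0003, -0.0013, -0.0037, -0.4, -2.0, 16.4, 0.0003, -0.0013, -0.0037]
```

View pics/w2.png

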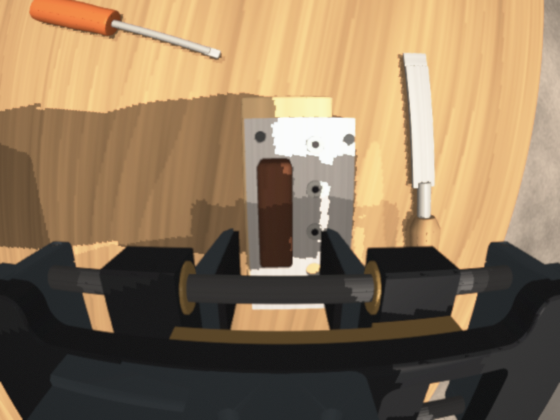

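apply_moves(commands=[-0.5,-2,16,0,-0.001,-0.004,-0.5,-2,16,0,-0.001,-0.004,-0.4,-2,12,0,-0.001,-0.004,0,0,3,0,0,0,0,0,0,0,0,0])

```text
time: 3.88
eef_pos: [0.486, 0.175, 0.0417]
tcp_rot: [0.995, 0.101, 0.002, 0.0]
contact_force: [1.0, 0.0, 0.5]
opening: 0.481
```

```bash
python3 - <<'E'
from h import *
plan([.4845,.1742,.040],.20,1)
E
```

```text
t 3.88 pos [0.486  0.175  0.0417] yaw 0.2017 F [1.  0.  0.5] M [-0.07 -0.17 -0.06] op 43.9 rv [ 0.0005 -0.0047  0.0017]
[-1.6, 0.5, 1.7, 0.0005, -0.0047, 0.0017]
```

apply_moves(commands=[-1.6,0.5,1.7,0,-0.005,0.002,0,0,0,0,-0.003,0])

```text
time: 4.12
eef_pos: [0.4847, 0.1743, 0.0404]
tcp_rot: [0.995, 0.1, -0.002, 0.0]
contact_force: [0.3, -0.7, 0.4]
opening: 0.479
```

apply_moves(commands=[0,0,0,0,0,0,0,0,0,0,0,0,0,0,0,0,0,0,0,0,0,0,0,0], fingers=10)

```text
time: 4.62
eef_pos: [0.4849, 0.1743, 0.0408]
tcp_rot: [0.995, 0.1, -0.001, 0.0]
contact_force: [0.6, 0.7, -0.4]
opening: 0.238
```

```bash
python3 - <<'E'
from h import *
plan([.4845,.1742,.040],.20,1)
E
```

```text
t 4.62 pos [0.4849 0.1743 0.0408] yaw 0.1995 F [ 0.6  0.7 -0.4] M [ 0.06 -0.3   0.05] op 21.7 rv [ 0.0004  0.0026 -0.0005]
[-0.4, 0.0, 0.8, 0.0004, 0.0026, -0.0005]
```

apply_moves(commands=[0,0,-8,0,0,0,0,0,-20,0,0,0,0,0,-35,0,0,0,0,0,-50,0,0,0,0,0,-50,0,0,0])

```text
time: 5.25
eef_pos: [0.4823, 0.1735, 0.2059]
tcp_rot: [0.995, 0.1, -0.006, 0.001]
contact_force: [0.5, -0.6, -3.4]
opening: 0.235
```

apply_moves(commands=[0,0,-50,0,0,0,0,0,-40,0,0,0,0,0,-20,0,0,0,0,0,0,0,0,0])

```text
time: 5.75
eef_pos: [0.4832, 0.1737, 0.3247]
tcp_rot: [0.995, 0.1, -0.002, 0.001]
contact_force: [-0.1, -0.8, -4.2]
opening: 0.237
```

```bash
python3 - <<'E'
from h import *
plan([.4845,.1742,.31],.20,1)
q=state()['tcp_rot'];p=state()['eef_pos'];print(list(p),list(q))
snap('wrist','w3')
E
```

```text
t 5.75 pos [0.4832 0.1737 0.3247] yaw 0.1994 F [-0.1 -0.8 -4.2] M [-0.01 -0.13 -0.01] op 21.6 rv [ 0.0007  0.0046 -0.0006]
[1.5, -0.2, 14.7, 0.0007, 0.0046, -0.0006]
[np.float64(0.48317476121213654), np.float64(0.17372504654416848), np.float64(0.32468018203699955)] [np.float64(0.9950326298689806), np.float64(0.09952210135076973), np.float64(-0.0022527868173402494), np.float64(0.0005846283460750585)]
```

View pics/w3.png

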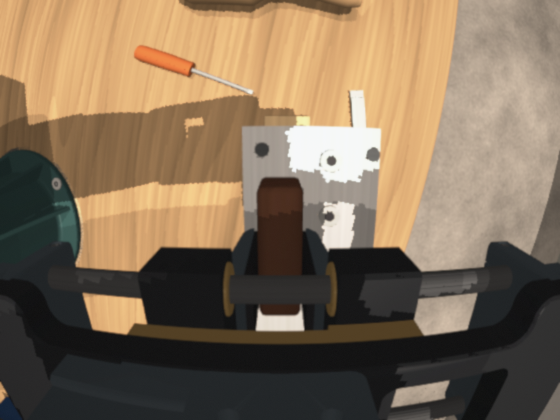

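```bash
python3 - <<'E'
from h import *
cv2.imwrite('pics/w3c.png',cv2.resize(cv2.imread('pics/w3.png')[110:260,225:395],None,fx=4,fy=4,interpolation=cv2.INTER_CUBIC))
E
```

```text
(no output)
```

View pics/w3c.png

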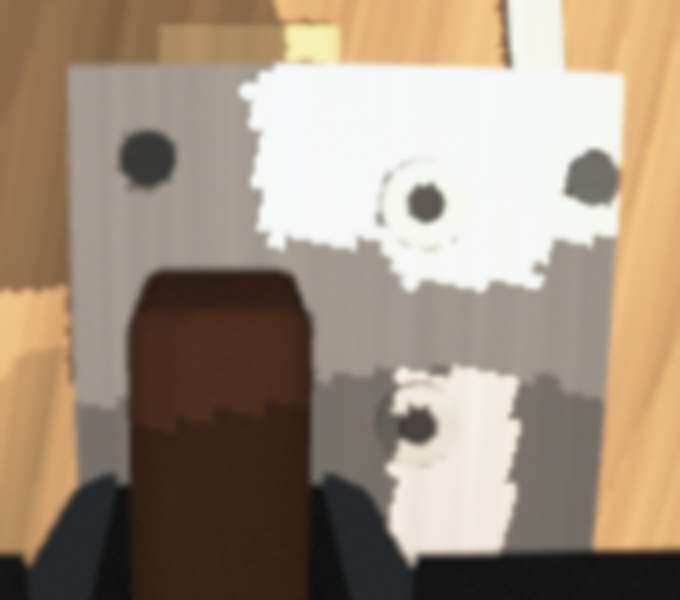

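```bash
python3 - <<'E'
from h import *
np.set_printoptions(precision=4,suppress=True)
for z in (.008,.0098,.012):
    pts=[wray((a+.5)/4-.5+225,(b+.5)/4-.5+110,z,np.zeros(3),[0,0,0,1])[:2] for a,b in [(68,66),(624,73),(594,550),(78,480)]]
    p=np.array(pts); d=p[1]-p[0]
    print(z,p,'width',np.linalg.norm(d),'ang',np.arctan2(d[1],d[0]),'edges ang',[(e[0]/e[1]) for e in (p[2]-p[1],p[3]-p[0])])
E
```

```text
0.008 [[-0.0192 -0.073 ]
 [ 0.0586 -0.0733]
 [ 0.0585 -0.0021]
 [-0.0191 -0.0136]] width 0.07775880345201613 ang -0.0038200068922450018 edges ang [np.float64(-0.0015724400806929077), np.float64(0.001831048994869949)]
0.0098 [[-0.0194 -0.073 ]
 [ 0.0592 -0.0733]
 [ 0.059  -0.0014]
 [-0.0193 -0.013 ]] width 0.07853831034619853 ang -0.0038200068922450304 edges ang [np.float64(-0.0015724400806929155), np.float64(0.0018310489948698962)]
0.012 [[-0.0196 -0.073 ]
 [ 0.0599 -0.0733]
 [ 0.0597 -0.0005]
 [-0.0195 -0.0123]] width 0.07949104099464366 ang -0.0038200068922451236 edges ang [np.float64(-0.0015724400806928715), np.float64(0.0018310489948698706)]
```

```bash
cat >> h.py <<'E'
B=np.array([.5695,-.2055]);BY=.1405
def bw(x,y): # block mm -> world for TCP ; x,y = template origin in block mm
    c,s=np.cos(BY),np.sin(BY); v=np.array([x-14,y+2])/1000
    return B+np.array([c*v[0]-s*v[1],s*v[0]+c*v[1]])
def bl():
    s=state();c,sn=np.cos(BY),np.sin(BY);d=(np.array(s['eef_pos'])[:2]-B)*1000
    f=s['contact_force']
    print('templ in block: x %.2f y %.2f underside z %.2f'%(c*d[0]+sn*d[1]+14,-sn*d[0]+c*d[1]-2,s['eef_pos'][2]*1000-15.8-208),
     'Fblk %.1f %.1f %.1f'%(c*f[0]+sn*f[1],-sn*f[0]+c*f[1],f[2]),'M',np.round(s['torque'],2))
def go(x,y,z,n=None,**k): # z underside above block mm
    bl();plan([*bw(x,y),(z+208+15.8)/1000],BY,n,**k)
E
python3 - <<'E'
from h import *
go(4.5,23,80)
E
```

```text
templ in block: x -18.78 y 385.52 underside z 99.79 Fblk 0.3 0.4 -3.5 M [-0.03 -0.1  -0.03]
t 5.8 pos [0.4828 0.1736 0.3236] yaw 0.1994 F [ 0.3  0.4 -3.5] M [-0.03 -0.1  -0.03] op 22.3 rv [0.001  0.0061 0.0589]
[0.3, 51.9, 2.9, 0.0001, 0.0009, 0.0084, 0.7, 51.9, 2.9, 0.0001, 0.0009, 0.0084, 1.2, 51.9, 2.9, 0.0001, 0.0009, 0.0084, 1.6, 51.9, 2.8, 0.0001, 0.0009, 0.0084, 2.0, 51.9, 2.8, 0.0001, 0.0009, 0.0084]
[2.5, 51.8, 2.8, 0.0001, 0.0009, 0.0084, 2.9, 51.8, 2.8, 0.0001, 0.0009, 0.0084]
```

apply_moves(commands=[0.3,30,2.8,0,0.001,0.008,0.7,48,2.8,0,0.001,0.008,1.2,50,2.8,0,0.001,0.008,1.6,50,2.8,0,0.001,0.008,2,50,2.8,0,0.001,0.008])

```text
time: 6.42
eef_pos: [0.5268, -0.0536, 0.3016]
tcp_rot: [0.997, 0.082, -0.005, 0.0]
contact_force: [1.2, 0.8, -3.4]
opening: 0.239
```

apply_moves(commands=[2.5,50,2.8,0,0.001,0.008,2.9,45,2.8,0,0.001,0.008,2,28,0,0,0,0,0,0,0,0,0,0])

```text
time: 6.92
eef_pos: [0.5504, -0.1802, 0.2879]
tcp_rot: [0.997, 0.071, -0.009, -0.002]
contact_force: [-0.2, 0.5, -4.2]
opening: 0.237
```

```bash
python3 - <<'E'
from h import *
go(4.5,23,30)
E
```

```text
templ in block: x -1.41 y 25.72 underside z 64.08 Fblk -0.1 0.5 -4.2 M [ 0.   -0.01 -0.02]
t 6.92 pos [ 0.5504 -0.1802  0.2879] yaw 0.1431 F [-0.2  0.5 -4.2] M [ 0.   -0.01 -0.02] op 21.6 rv [-0.0048  0.0177  0.0025]
[6.5, 2.9, 34.0, -0.0048, 0.0177, 0.0025]
```

apply_moves(commands=[3,1.5,5,-0.003,0.009,0.001,3,1.5,10,-0.002,0.009,0.001,0,0,10,0,0,0,0,0,5,0,0,0,0,0,0,0,0,0])

```text
time: 7.55
eef_pos: [0.5554, -0.1795, 0.253]
tcp_rot: [0.997, 0.071, -0.001, -0.001]
contact_force: [0.4, 0.3, -3.4]
opening: 0.241
```

```bash
python3 - <<'E'
from h import *
go(4.5,23,15)
E
```

```text
templ in block: x 3.63 y 25.72 underside z 29.16 Fblk 0.5 0.3 -3.4 M [-0.04 -0.07 -0.  ]
t 7.55 pos [ 0.5554 -0.1795  0.253 ] yaw 0.1431 F [ 0.4  0.3 -3.4] M [-0.04 -0.07 -0.  ] op 21.9 rv [-0.0017  0.0019  0.0026]
[0.9, 2.7, 14.2, -0.0017, 0.0019, 0.0026]
```

apply_moves(commands=[0.9,2.7,9,-0.002,0.002,0.003,0,0,5,0,0,0,0,0,0,0,0,0])

```text
time: 7.92
eef_pos: [0.5569, -0.1822, 0.2384]
tcp_rot: [0.998, 0.07, 0.0, 0.0]
contact_force: [0.8, 1.1, -3.7]
opening: 0.241
```

```bash
python3 - <<'E'
from h import *
go(4.5,23,8)
snap('scene','s1'); crop('s1',240,190,380,310,5)
go(4.5,23,8)
E
```

```text
templ in block: x 4.83 y 22.82 underside z 14.58 Fblk 0.9 0.9 -3.7 M [-0.06 -0.05  0.02]
t 7.92 pos [ 0.5569 -0.1822  0.2384] yaw 0.14 F [ 0.8  1.1 -3.7] M [-0.06 -0.05  0.02] op 22.0 rv [ 0.0008 -0.0008 -0.0005]
[-0.3, -0.2, 6.6, 0.0008, -0.0008, -0.0005]
templ in block: x 4.88 y 22.76 underside z 14.77 Fblk 0.0 0.5 -3.3 M [ 0.03 -0.02  0.03]
t 7.97 pos [ 0.557  -0.1823  0.2386] yaw 0.14 F [-0.   0.5 -3.3] M [ 0.03 -0.02  0.03] op 21.5 rv [ 0.0009 -0.0009 -0.0005]
[-0.4, -0.2, 6.8, 0.0009, -0.0009, -0.0005]
```

View pics/s1_c240_190.png

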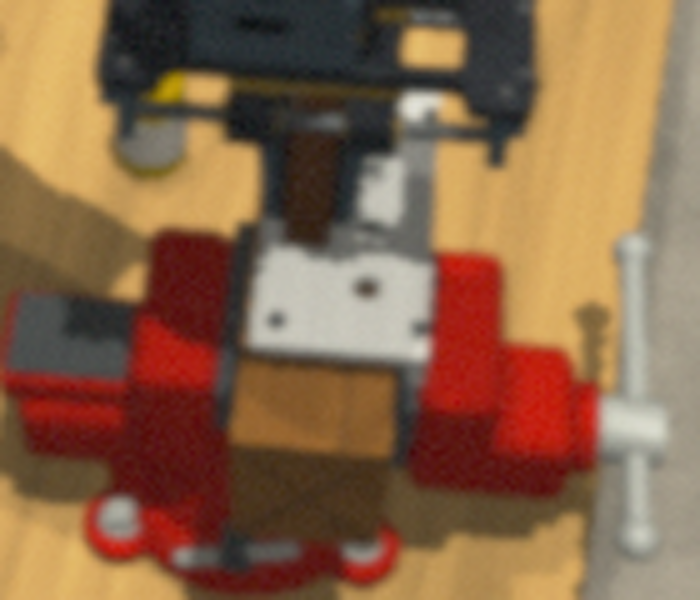

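apply_moves(commands=[-0.4,0,2.5,0,0,0,0,0,2,0,0,0,0,0,0,0,0,0])

```text
time: 8.35
eef_pos: [0.5568, -0.1824, 0.2342]
tcp_rot: [0.998, 0.07, 0.001, 0.001]
contact_force: [-0.1, 0.4, -3.7]
opening: 0.242
```

apply_moves(commands=[0,0,1,0,0,0,0,0,0,0,0,0])

```text
time: 8.6
eef_pos: [0.5569, -0.1824, 0.2333]
tcp_rot: [0.998, 0.07, 0.001, 0.001]
contact_force: [0.3, 0.2, -3.5]
opening: 0.239
```

```bash
python3 - <<'E'
from h import *
go(4.5,23,8)
E
```

```text
templ in block: x 4.71 y 22.61 underside z 9.48 Fblk 0.3 0.2 -3.5 M [-0.03 -0.04  0.03]
t 8.6 pos [ 0.5569 -0.1824  0.2333] yaw 0.14 F [ 0.3  0.2 -3.5] M [-0.03 -0.04  0.03] op 21.8 rv [ 0.0014 -0.0017 -0.0005]
[-0.2, -0.4, 1.5, 0.0014, -0.0017, -0.0005]
```

apply_moves(commands=[0,0,0.8,0,0,0,0,0,0,0,0,0])

```text
time: 8.85
eef_pos: [0.5569, -0.1824, 0.2325]
tcp_rot: [0.998, 0.07, 0.001, 0.001]
contact_force: [0.5, -1.3, -3.9]
opening: 0.238
```

apply_moves(commands=[0,0,0.8,0,0,0,0,0,0,0,0,0])

```text
time: 9.1
eef_pos: [0.5569, -0.1824, 0.2317]
tcp_rot: [0.998, 0.07, 0.001, 0.001]
contact_force: [-0.5, 0.5, -4.4]
opening: 0.241
```

apply_moves(commands=[0,0,0.8,0,0,0,0,0,0,0,0,0])

```text
time: 9.35
eef_pos: [0.5571, -0.1824, 0.2315]
tcp_rot: [0.998, 0.07, 0.001, 0.001]
contact_force: [-0.6, -0.0, -1.9]
opening: 0.237
```

```bash
python3 - <<'E'
from h import *
go(4.5,23,8)
E
```

```text
templ in block: x 4.97 y 22.59 underside z 7.73 Fblk -0.6 0.0 -1.9 M [-0.05  0.12 -0.08]
t 9.35 pos [ 0.5571 -0.1824  0.2315] yaw 0.1399 F [-0.6 -0.  -1.9] M [-0.05  0.12 -0.08] op 21.6 rv [ 0.0015 -0.0023 -0.0006]
[-0.5, -0.4, -0.3, 0.0015, -0.0023, -0.0006]
```

apply_moves(commands=[-1.5,0,0,0,0,0,0,0,0,0,0,0])

```text
time: 9.6
eef_pos: [0.5556, -0.1827, 0.2315]
tcp_rot: [0.998, 0.07, 0.001, 0.001]
contact_force: [-0.5, 0.7, -1.0]
opening: 0.242
```

apply_moves(commands=[-1.2,0,0,0,0,0,0,0,0,0,0,0])

```text
time: 9.85
eef_pos: [0.5545, -0.1829, 0.2315]
tcp_rot: [0.998, 0.07, 0.002, 0.001]
contact_force: [-0.7, 0.5, -1.1]
opening: 0.241
```

apply_moves(commands=[-0.8,0,0,0,0,0,0,0,0,0,0,0])

```text
time: 10.1
eef_pos: [0.5537, -0.1831, 0.2315]
tcp_rot: [0.998, 0.07, 0.002, 0.001]
contact_force: [-0.0, 0.8, -2.6]
opening: 0.24
```

```bash
python3 - <<'E'
from h import *
go(0.5,23,8)
E
```

```text
templ in block: x 1.47 y 22.42 underside z 7.66 Fblk 0.1 0.8 -2.6 M [-0.08 -0.11 -0.04]
t 10.1 pos [ 0.5537 -0.1831  0.2315] yaw 0.14 F [-0.   0.8 -2.6] M [-0.08 -0.11 -0.04] op 21.9 rv [ 0.0019 -0.003  -0.0005]
[-1.0, -0.6, -0.3, 0.0019, -0.003, -0.0005]
```

apply_moves(commands=[-0.6,0,0,0,0,0,0,0,0,0,0,0])

```text
time: 10.35
eef_pos: [0.5531, -0.1832, 0.2315]
tcp_rot: [0.998, 0.07, 0.002, 0.001]
contact_force: [0.2, 0.5, -1.6]
opening: 0.239
```

apply_moves(commands=[-0.6,0,0,0,0,0,0,0,0,0,0,0])

```text
time: 10.6
eef_pos: [0.5524, -0.1833, 0.2314]
tcp_rot: [0.998, 0.07, 0.002, 0.001]
contact_force: [0.1, 0.9, -2.1]
opening: 0.241
```

apply_moves(commands=[-0.6,0,0,0,0,0,0,0,0,0,0,0])

```text
time: 10.85
eef_pos: [0.5523, -0.1833, 0.2314]
tcp_rot: [0.998, 0.07, 0.002, 0.001]
contact_force: [0.6, 0.6, -2.5]
opening: 0.24
```

```bash
python3 - <<'E'
from h import *
go(0.5,23,8)
E
```

```text
templ in block: x 0.06 y 22.37 underside z 7.64 Fblk 0.7 0.5 -2.5 M [-0.03 -0.27  0.09]
t 10.85 pos [ 0.5523 -0.1833  0.2314] yaw 0.14 F [ 0.6  0.6 -2.5] M [-0.03 -0.27  0.09] op 21.9 rv [ 0.0021 -0.0042 -0.0005]
[0.4, -0.6, -0.4, 0.0021, -0.0042, -0.0005]
```

apply_moves(commands=[0.3,1.5,0.2,0,0,0,0,1.5,0.2,0,0,0,0,1.5,0.2,0,0,0,0,1.5,0.2,0,0,0,0,0,0,0,0,0])

```text
time: 11.48
eef_pos: [0.5536, -0.1894, 0.2313]
tcp_rot: [0.998, 0.07, 0.002, 0.001]
contact_force: [-0.5, 2.4, 0.9]
opening: 0.241
```

```bash
python3 - <<'E'
from h import *
go(0.4,14,8)
E
```

```text
templ in block: x 0.54 y 16.16 underside z 7.54 Fblk -0.2 2.4 0.9 M [ 0.25 -0.2   0.04]
t 11.47 pos [ 0.5536 -0.1894  0.2313] yaw 0.1401 F [-0.5  2.4  0.9] M [ 0.25 -0.2   0.04] op 22.0 rv [ 0.0017 -0.0045 -0.0005]
[-0.1, 2.2, -0.5, 0.0017, -0.0045, -0.0005]
```

apply_moves(commands=[0,1.3,0,0,0,0,0,1.3,0,0,0,0,0,1.3,0,0,0,0,0,0,0,0,0,0])

```text
time: 11.98
eef_pos: [0.5541, -0.1936, 0.2312]
tcp_rot: [0.998, 0.07, 0.002, 0.001]
contact_force: [-0.6, 1.1, 0.2]
opening: 0.241
```

```bash
python3 - <<'E'
from h import *
go(0.4,11,8)
E
```

```text
templ in block: x 0.42 y 11.90 underside z 7.37 Fblk -0.4 1.2 0.2 M [ 0.05 -0.23  0.01]
t 11.97 pos [ 0.5541 -0.1936  0.2312] yaw 0.14 F [-0.6  1.1  0.2] M [ 0.05 -0.23  0.01] op 22.0 rv [ 0.0019 -0.0043 -0.0005]
[-0.0, 0.9, -0.6, 0.0019, -0.0043, -0.0005]
```

Still riding on the pin (about 4 N). Now finer steps around the expected drop.

apply_moves(commands=[0,0.7,0.2,0,0,0,0,0,0,0,0,0])

```text
time: 12.22
eef_pos: [0.554, -0.1946, 0.2306]
tcp_rot: [0.998, 0.07, 0.002, 0.001]
contact_force: [1.4, -2.9, -3.1]
opening: 0.237
```

apply_moves(commands=[0,0.7,0.2,0,0,0,0,0,0,0,0,0])

```text
time: 12.48
eef_pos: [0.554, -0.1953, 0.23]
tcp_rot: [0.998, 0.07, 0.002, 0.001]
contact_force: [1.1, 0.1, -1.8]
opening: 0.241
```

apply_moves(commands=[0,0.7,0.2,0,0,0,0,0,0,0,0,0])

```text
time: 12.72
eef_pos: [0.5541, -0.196, 0.2297]
tcp_rot: [0.998, 0.07, 0.002, 0.001]
contact_force: [1.2, 0.5, -2.9]
opening: 0.24
```

```bash
python3 - <<'E'
from h import *
go(0.4,9,8)
E
```

```text
templ in block: x 0.13 y 9.59 underside z 5.94 Fblk 1.3 0.3 -2.9 M [-0.09 -0.31  0.05]
t 12.72 pos [ 0.5541 -0.196   0.2297] yaw 0.14 F [ 1.2  0.5 -2.9] M [-0.09 -0.31  0.05] op 21.9 rv [ 0.0019 -0.0036 -0.0005]
[0.3, 0.6, -2.1, 0.0019, -0.0036, -0.0005]
```

apply_moves(commands=[0.2,0,1,0,0,0,0,0,0,0,0,0])

```text
time: 12.98
eef_pos: [0.5541, -0.1959, 0.2285]
tcp_rot: [0.998, 0.07, 0.002, 0.001]
contact_force: [1.4, 0.2, -3.9]
opening: 0.242
```

apply_moves(commands=[0,0,1,0,0,0,0,0,0,0,0,0])

```text
time: 13.22
eef_pos: [0.5541, -0.1959, 0.2274]
tcp_rot: [0.998, 0.07, 0.002, 0.001]
contact_force: [1.3, -1.0, -4.0]
opening: 0.236
```

apply_moves(commands=[0,0,1,0,0,0,0,0,0,0,0,0])

```text
time: 13.48
eef_pos: [0.5541, -0.1959, 0.2263]
tcp_rot: [0.998, 0.07, 0.002, 0.001]
contact_force: [0.7, -0.5, -4.3]
opening: 0.24
```

```bash
python3 - <<'E'
from h import *
go(0.4,9,0)
E
```

```text
templ in block: x 0.13 y 9.66 underside z 2.54 Fblk 0.6 -0.6 -4.3 M [-0.09 -0.27  0.06]
t 13.47 pos [ 0.5541 -0.1959  0.2263] yaw 0.14 F [ 0.7 -0.5 -4.3] M [-0.09 -0.27  0.06] op 21.8 rv [ 0.0017 -0.0031 -0.0005]
[0.3, 0.7, 2.5, 0.0017, -0.0031, -0.0005]
```

apply_moves(commands=[0.2,0,1,0,0,0,0,0,0,0,0,0])

```text
time: 13.72
eef_pos: [0.5542, -0.1958, 0.2252]
tcp_rot: [0.998, 0.07, 0.001, 0.001]
contact_force: [0.7, -0.1, -3.1]
opening: 0.238
```

apply_moves(commands=[0,0,0.8,0,0,0,0,0,0,0,0,0])

```text
time: 13.98
eef_pos: [0.5542, -0.1958, 0.2243]
tcp_rot: [0.998, 0.07, 0.001, 0.001]
contact_force: [0.3, 0.1, -4.3]
opening: 0.238
```

apply_moves(commands=[0,0,0.8,0,0,0,0,0,0,0,0,0])

```text
time: 14.22
eef_pos: [0.5542, -0.1959, 0.2239]
tcp_rot: [0.998, 0.07, 0.001, 0.001]
contact_force: [-0.2, 0.2, -2.1]
opening: 0.235
```

```bash
python3 - <<'E'
from h import *
go(0.4,9,0)
E
```

```text
templ in block: x 0.20 y 9.66 underside z 0.12 Fblk -0.2 0.2 -2.1 M [0.24 0.13 0.03]
t 14.22 pos [ 0.5542 -0.1959  0.2239] yaw 0.1399 F [-0.2  0.2 -2.1] M [0.24 0.13 0.03] op 21.4 rv [ 0.0014 -0.0026 -0.0006]
[0.2, 0.7, 0.1, 0.0014, -0.0026, -0.0006]
```

apply_moves(commands=[0,0,0.6,0,0,0,0,0,0,0,0,0])

```text
time: 14.48
eef_pos: [0.5542, -0.1959, 0.2239]
tcp_rot: [0.998, 0.07, 0.001, 0.001]
contact_force: [-1.5, 0.4, -1.1]
opening: 0.243
```

apply_moves(commands=[0,0,0.6,0,0,0,0,0,0.3,0,0,0])

```text
time: 14.72
eef_pos: [0.5543, -0.1959, 0.2238]
tcp_rot: [0.998, 0.07, 0.001, 0.001]
contact_force: [-3.4, 1.7, 4.1]
opening: 0.243
```

```bash
python3 - <<'E'
from h import *
go(0.4,9,0)
E
```

```text
templ in block: x 0.30 y 9.60 underside z 0.04 Fblk -3.2 2.2 4.1 M [0.38 0.74 0.06]
t 14.72 pos [ 0.5543 -0.1959  0.2238] yaw 0.1399 F [-3.4  1.7  4.1] M [0.38 0.74 0.06] op 22.1 rv [ 0.0014 -0.0024 -0.0006]
[0.1, 0.6, 0.0, 0.0014, -0.0024, -0.0006]
```

apply_moves(commands=[0,0,0,0,0,0,0,0,0,0,0,0,0,0,0,0,0,0], fingers=36)

```text
time: 15.1
eef_pos: [0.5548, -0.1961, 0.2239]
tcp_rot: [0.998, 0.07, 0.002, 0.001]
contact_force: [-0.2, 0.5, 0.0]
opening: 0.392
```

```bash
python3 - <<'E'
from h import *
go(0.4,9,0)
E
```

```text
templ in block: x 0.75 y 9.32 underside z 0.08 Fblk -0.1 0.5 0.0 M [ 0.   -0.1  -0.02]
t 15.1 pos [ 0.5548 -0.1961  0.2239] yaw 0.1398 F [-0.2  0.5  0. ] M [ 0.   -0.1  -0.02] op 35.8 rv [ 0.0021 -0.0037 -0.0007]
[-0.4, 0.3, 0.1, 0.0021, -0.0037, -0.0007]
```

Released with zero residual force. Retreat straight up, then look.

apply_moves(commands=[0,0,-10,0,0,0,0,0,-25,0,0,0,0,0,-40,0,0,0,0,0,-40,0,0,0,0,0,0,0,0,0])

```text
time: 15.72
eef_pos: [0.5545, -0.196, 0.345]
tcp_rot: [0.998, 0.07, 0.002, 0.001]
contact_force: [0.1, 0.6, -0.5]
opening: 0.397
```

apply_moves(commands=[-30,-20,0,0,0,0,-30,-20,0,0,0,0,0,0,0,0,0,0])

```text
time: 16.1
eef_pos: [0.4875, -0.1639, 0.344]
tcp_rot: [0.998, 0.07, 0.002, 0.001]
contact_force: [0.5, -0.1, -0.5]
opening: 0.4
```

```bash
python3 - <<'E'
from h import *
bl();s=state();print(list(s['eef_pos']),list(s['tcp_rot']))
snap('wrist','w5');snap('scene','s5');crop('s5',240,190,380,310,5)
snap('top','t5');crop('t5',295,130,395,210,7)
E
```

```text
templ in block: x -61.41 y 50.70 underside z 120.24 Fblk 0.5 -0.2 -0.5 M [ 0.   -0.14 -0.02]
[np.float64(0.4874539098299857), np.float64(-0.16388387655710068), np.float64(0.3440388028641108)] [np.float64(0.9975573043959935), np.float64(0.06980551894613708), np.float64(0.002313864571763434), np.float64(0.00112249793008072)]
```

View pics/w5.png

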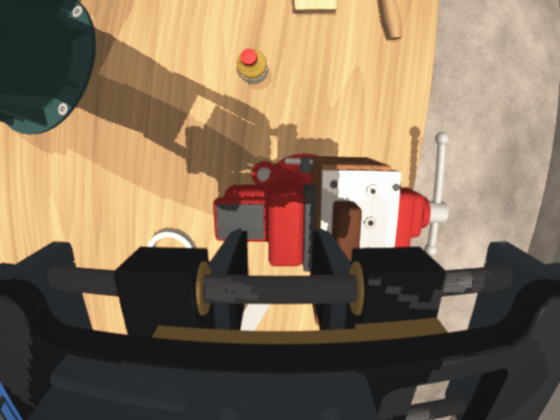

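View pics/s5_c240_190.png

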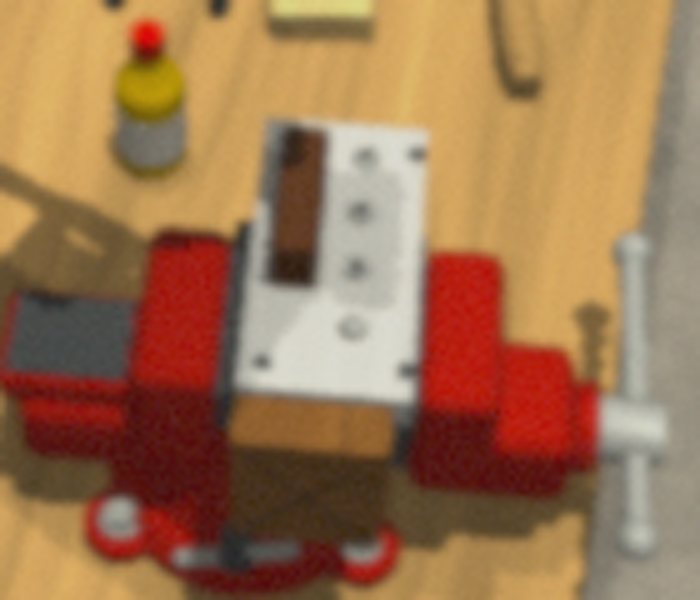

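View pics/t5_c295_130.png

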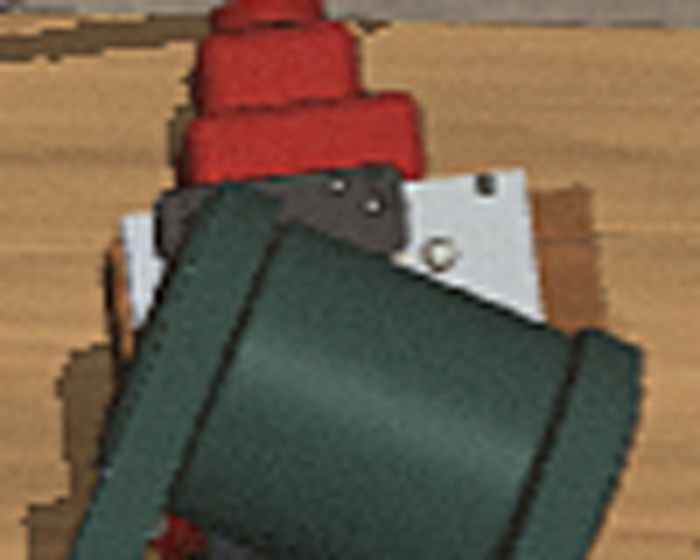

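```bash
python3 - <<'E'
from h import *
d=np.load('pics/s5.npy');c=get_calibration('scene')
im=cv2.imread('pics/s5.png').astype(int)
P=[]
for v in range(214,270):
  for u in range(288,326):
    b=im[v,u]
    if b.min()>120 and b.max()-b.min()<40 and d[v,u]>0: P.append(w(c,u,v,d[v,u]))
P=np.array(P);cs,sn=np.cos(BY),np.sin(BY)
x=(P[:,:2]-B);X=np.c_[x@[cs,sn],x@[-sn,cs],np.ones(len(x))]
k=abs(P[:,2]-.214)<.012
s,res,_,_=np.linalg.lstsq(X[k],P[k,2],rcond=None)
r=P[k,2]-X[k]@s
print(k.sum(),s,r.std(),'se',np.sqrt(np.diag(np.linalg.inv(X[k].T@X[k])))*r.std())
bl()
E
```

```text
1427 [0.0037677  0.00058638 0.21276498] 0.0015389395536256185 se [2.00503008e-03 9.96881499e-04 4.54110362e-05]
templ in block: x -59.59 y 49.49 underside z 120.47 Fblk -0.7 0.1 -0.4 M [ 0.   -0.1   0.01]
```

```bash
python3 -c "
from bench import hand_in,state
print(hand_in(),state()['time'])"
```

```text
the job is handed in; nothing more can be done
the job is handed in; nothing more can be done
```

The template is on the oak block in the vice: hole over the pin, plate flush, fence along the screw side. I let go, backed the arm off and handed the job in at about 16 s.

- **Fitting:** I picked the template up by the wooden grip and lowered it until the plate rested on the pin. I then moved it sideways until the fence met the block and eased it back a little. Sliding it along the block, the hole dropped over the pin about where the camera had placed it, and the plate went down to the block top. It rode on the pin at up to about 4.5 N. The final press was about 8 N, well under the 3.5 kg limit.
- **Good checks:** The force was close to zero after I let go. The top picture shows the pin in the index hole. A plane fitted to the depth picture shows the plate level to within the noise (tilt 0.004 ± 0.002 rad across the block, 0.001 along it).
- **Disagreements:** That depth fit puts the plate's top at 212.8 mm instead of 214 mm, within the 2 mm calibration error. The wrist camera also read about 1.8 mm off across the jaws, so I trusted the centred grip and the top camera instead.
- **Not fully checked:** The arm hid part of the plate in the last top picture. I did not measure the fence gap after letting go; just before, the arm's position put it within the 0.5 mm play. I also did not re-measure the other bench items, but the arm stayed clear of them.

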